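# Book in a batch of dipping baskets

## Task

Get the cleaning batch ready: take every basket that hangs on the rack off its hook and stand it upright and flat in a compartment of the grey carrier tray, never tipping a basket over. When all are in, take the barcode scanner off its stand, hold it steady for a good second with its beam pointing squarely down at the middle of the tray's label from about 5 to 10 cm away, then hang it back on its hook by its loop. The tray may get knocked aside meanwhile: wherever it is, the baskets belong in it; leave the other things on the bench where they are.

Things in the scene. Friction and masses are not known exactly. Their poses are not given: they have to be found in the camera images.
- basket0: Steel dipping basket (all alike, 0.18 kg; None if absent): open box 60x60x42 mm; bail from its y sides to a roof-shaped loop (inner apex z 105 mm, 52 wide in y, 10 deep in x); on top a flat upright finger grip 12 mm thick (x), 36 wide (y), z 107-150: pinch across x from above. Hangs by the loop on a rack hook; hook runs along its x. Origin: centre of underside, z up.
- basket1: Steel dipping basket (all alike, 0.18 kg; None if absent): open box 60x60x42 mm; bail from its y sides to a roof-shaped loop (inner apex z 105 mm, 52 wide in y, 10 deep in x); on top a flat upright finger grip 12 mm thick (x), 36 wide (y), z 107-150: pinch across x from above. Hangs by the loop on a rack hook; hook runs along its x. Origin: centre of underside, z up.
- basket2: Steel dipping basket (all alike, 0.18 kg; None if absent): open box 60x60x42 mm; bail from its y sides to a roof-shaped loop (inner apex z 105 mm, 52 wide in y, 10 deep in x); on top a flat upright finger grip 12 mm thick (x), 36 wide (y), z 107-150: pinch across x from above. Hangs by the loop on a rack hook; hook runs along its x. Origin: centre of underside, z up.
- basket3: Steel dipping basket (all alike, 0.18 kg; None if absent): open box 60x60x42 mm; bail from its y sides to a roof-shaped loop (inner apex z 105 mm, 52 wide in y, 10 deep in x); on top a flat upright finger grip 12 mm thick (x), 36 wide (y), z 107-150: pinch across x from above. Hangs by the loop on a rack hook; hook runs along its x. Origin: centre of underside, z up.
- rack: Fixed rack on a wooden base 140x380 mm: rail along y (at x 0), with 4 hooks at y -120, -40, 40, 120 mm: 8 mm bars, level from the rail to x -85, axis 175 mm high, tip turned up at x -92, its top (highest of the rack) at 189. Baskets hang near x -50 (underside 75 mm up): lift over 15 mm, draw off along -x. Origin: bench level below the rail's middle.
- tray: Loose grey tray 200 (x) by 190 (y) mm, 35 high, walls 4, floor 4-5 thick, 0.9 kg; one divider each way, as high as the walls, makes 4 compartments 94x89 mm centred at x +-49, y +-46.5 (one basket each). A label block 100x80, 28 high, adjoins its -y side. Origin: underside, centre of the compartment part; z up. May be knocked aside during the run.
- label (a point): Centre of the barcode label (white paper with black bars, 80 x 56 mm) lying flat, facing up, on the tray's label block; at x = 30, y = -135, z = 29 mm in the tray's frame. z up.
- stand: Fixed scanner stand, steel base 140x120 mm, one 8 mm hook bar: level from the post (x 0) to x -85 mm, axis 215 mm high, tip turned up at x -92 with its top (the highest point) at 229. Lift the scanner over 15 mm, draw off along -x. Origin: bench level below the post.
- hook_seat (a point): Point on top of the stand's hook where the scanner hangs: x = -50, y = 0, z = 219 mm in the stand's frame.
- scanner: Barcode scanner 0.22 kg, hung by its loop. Origin: loop's inner apex (0.5 mm above hook_seat when hung), z up, x along the hook. Loop opening 52 wide (y), 50 high below the apex, 10 deep (x). Above it a flat finger grip 12 thick (x), 36 wide (y), z 2 to 45 mm: pinch across x from above. Handle 34x62, z -50 to -115, x centre 7; head below bent 30 deg towards -x, lowest z -161.
- beam (a point): Scanner's window centre, at x -22.5, y 0, z -153 mm in the scanner's frame. Its z axis is the beam, pointing out of the window: 30 degrees from straight down (-z) towards -x in the scanner's frame.
- mug: White mug, 80 mm wide, 85 mm high; bystander. Origin: centre of underside.
- jar: Glass jar with steel lid, 70 mm wide, 100 mm high; bystander. Origin: centre of underside.
- hammer: Hammer, 220 mm long, lying on the bench; bystander. Origin: underside, x along the handle.
- partsbox: Small open wooden box 90 x 70 x 30 mm; bystander. Origin: centre of underside.
- tin: Round aluminium tin 80 mm wide, 25 mm high; bystander. Origin: centre of underside.
- spool: Wooden spool 60 mm wide, 57 mm high; bystander. Origin: centre of underside.
Mind the look-alikes: they are no part of the job. Leave any pink look-alike of the scanner alone.

How it is judged:
On the way, in this order (a step that is already met when the one before it is completed fails the run):
1. all baskets present stand in the tray's compartments (x of basket0 in the frame of tray between -0.095 and 0.095 m and y of basket0 in the frame of tray between -0.09 and 0.09 m and z of basket0 in the frame of tray between -0.002 and 0.01 m and angle between each of basket0, basket1, basket2, basket3's own z axis and vertical below 0.12 rad and linear speed of each of basket0, basket1, basket2, basket3 below 0.03 m/s and x of basket1 in the frame of tray between -0.095 and 0.095 m and y of basket1 in the frame of tray between -0.09 and 0.09 m and z of basket1 in the frame of tray between -0.002 and 0.01 m and x of basket2 in the frame of tray between -0.095 and 0.095 m and y of basket2 in the frame of tray between -0.09 and 0.09 m and z of basket2 in the frame of tray between -0.002 and 0.01 m and x of basket3 in the frame of tray between -0.095 and 0.095 m and y of basket3 in the frame of tray between -0.09 and 0.09 m and z of basket3 in the frame of tray between -0.002 and 0.01 m), for 0.2 s.
2. the scanner, held still, points squarely at the middle of the label (within 20 mm each way, 30 to 130 mm away, within 0.3 rad of the label's normal) for 0.8 s (x of label in the frame of beam between -0.02 and 0.02 m and y of label in the frame of beam between -0.02 and 0.02 m and z of label in the frame of beam between 0.03 and 0.13 m and angle between the z axis of beam and the z axis of label, either way round below 0.3 rad and linear speed of scanner below 0.03 m/s and angular speed of scanner below 0.15 rad/s), for 0.8 s.
At the end, for the whole second after the job is handed in: Each basket present stands at rest in the tray: underside under 10 mm above the tray's, within 95 (x) and 90 mm (y) of its centre, tilt under 0.12 rad. The scanner hangs at rest by its loop on the hook: apex within 12 mm sideways, 12-85 mm before the post, 213-228 mm high, tilt under 0.25 (all of step 1 and x of scanner in the frame of stand between -0.085 and -0.012 m and y of scanner in the frame of stand between -0.012 and 0.012 m and z of scanner in the frame of stand between 0.213 and 0.228 m and angle between scanner's own z axis and vertical below 0.25 rad and linear speed of scanner below 0.04 m/s and contact force between scanner and stand above 0.5 N); the robot touches nothing.
It fails at once if a basket is tipped over (more than 0.6 rad) (angle between any of basket0, basket1, basket2, basket3's own z axis and vertical above 0.6 rad).
It fails at once if a bystander is moved more than 40 mm (distance of any of mug, jar, hammer, partsbox, tin, spool from where it was at the start of the episode above 0.04 m).
Of basket0, basket1, basket2, basket3 only 3 to 4 are there at a start; the rules pass over those that are not, and their reading is None.
At some moment in a run one of tray may be knocked a few centimetres aside while the robot is not near it.
It also fails if it takes over 208 s, if anything falls off the work surface, if the arm or the gripper's body presses on something with over 40 N, if the wrist force passes 120 N, or if a joint passes its speed limit or range.

## Robot

A 7-joint arm with a two-finger parallel gripper is mounted at the origin on the work surface. World frame = base frame: x ahead of the robot, y to its left, z up, the work surface at z = 0. Lengths are in m, angles in rad, forces in N, time in s.
With the tool pointing down it reaches from about 0.425 to 0.875 m from the base axis. Payload 4.7 kg.
Tool frame: the origin (TCP) lies between the finger pads; the fingertips stand 19 mm ahead of it and the grasp point (between the pads) is the TCP (ctrl.tip_extent is the distance from the TCP to the fingertips, in m); z points along the fingers, y is the line along which they close (so a half turn about z gives the same grasp; the last joint's range is limited). The gripper opens to 87 mm and grips with 3 to 60 N. Pads are 19 mm wide; open, the fingers measure 117 mm over their backs; the gripper's body (75 mm by 190 mm) begins 51 mm behind the grasp point.
Start: joints at [1.255, 0.321, -0.07, 1.45, 0.023, 1.371, -0.057], TCP at [0.21, -0.615, 0.242] pointing down, gripper open.
Joint ranges: [-2.86, 2.86], [-0.3, 2.09], [-1.38, 1.24], [0.06, 2.45], [-1.56, 4.7], [0.09, 2.05], [-2.69, 2.69]. Speed limits (rad/s): [2.57, 2.57, 3.14, 3.14, 3.14, 3.14, 3.14].

## Interface

Orientations are given as a rotation vector (axis times angle).
In Python, from bench import ctrl gives the robot as it stands.
- The arm moves only by the shell command python3 -m crank 'ROWS' [OPENING] [FORCE]. ROWS is JSON, a list of rows, each an object of numbers: "tx", "ty", "tz": the shift along the tool's x, y, z in mm; "turn": the turn about the tool's z in units of 5 degrees (1.0 is 5 degrees). In form: [{"tx": .., "ty": .., "tz": .., "turn": ..}, ...]. A call has 1 to 5 rows; each row is the pose to reach, as a shift and turn from the pose commanded when the call began, along the tool's axes at that moment; what a row does not reach only later rows make up. A row lasts 1/8 s, in which the tool goes at most 62.5 mm and 10.7 degrees, less where a joint would pass 70% of its speed; a pose out of reach is approached as far as the arm can. A call with a gripper value outside its range is refused whole. OPENING is the finger opening in mm, from 0 to 87, set as the call begins (- or left out, the last holds). The fingers move at their own pace and stop on an object; FORCE is the grip in N (left out, the last holds). Time passes only in rows, so rows that repeat a pose let the fingers close. It gives the time, the measured TCP pose, the force, the opening and the grip force at its end, in the units of the state.
- ctrl.get_state(): the state, without advancing time (a new reading comes with each control period).
- ctrl.get_image(name): name is "side" or "top" or "wrist"; returns (picture, depth): 420x560x3 uint8, red, green, blue; 420x560 float32, m along the optical axis (not along the pixel's ray), 0 where there is no reading.
- ctrl.camera_model(name): a dict with "intrinsics" (3x3 intrinsics, pixels), "origin" and "orientation" of the camera in the world. Camera axes: x right, y down, z forward; pixel columns grow to the right and rows downward; lengths in m; the calibration is good to about 2 mm. The wrist camera is an equidistant fisheye: a pixel r from the principal point sees the ray r / f radians off the axis. A picture is of the moment at which its call begins: read the wrist's pose just before it. camera_model takes no time and is no camera call; for the wrist camera it gives the pose at the moment of the call.
- ctrl.close_job(): hands the job in; it is judged then, once.
Trained networks look in the newest picture that a camera, given by its name, has taken for a name from the list of things; names that differ only in an ending like _2 or _b are one class to them, and where a whole thing is asked for, a point or a joint stands for the part that bears it (a point fixed in the world has none). Each returns a list of dicts, best first, with "confidence" (0 to 1); they miss things now and then, are a little off and sometimes report something else, mostly with a low value. They report only what shows in the picture. A call takes as long as a camera call. They do not tell look-alikes from the thing itself.
- ctrl.recognise(camera, query): "xyz" ([x, y, z] in m, in world coordinates, good to about 4 mm: the middle of the surface that is visible of it).
- ctrl.mark_of(camera, query): "xyz" ([x, y, z] in m, in world coordinates, good to about 4 mm: a listed point, or the origin of a listed thing).
The state is a dict: "time": time; "joint_positions": joint angles; "qd": joint speeds; "joint_torque": joint torques, N m; "position": TCP position; "tool_rot": TCP orientation; "ft_force": force on the tool from outside, world axes, zero at the start; "torque": the same for the moment, N m; "grip_width": opening from 0.0 (shut) to 1.0 (fully open); "grip_force": force on a finger pad.
Only numpy, scipy, OpenCV 4.12 (cv2) and the standard library are available. Lean on these libraries where they do the work, as an engineer would, in place of code of your own. Each camera call takes 0.05 s, during which the arm holds its last target. There are 200 camera calls.

## Working session

There is one attempt and no reset: what is moved stays moved. The work goes in short steps, Python scripts to look and compute and a shell command to move; the robot and the scene stay as the last step left them, time stands still between calls to the robot, and variables do not carry over. Pictures are saved under pics/ and viewed, at most 14 in all, crops included, and the job is handed in when it is done.

```bash
mkdir -p pics; ls; cat > h.py <<'E'
from bench import ctrl
import numpy as np, cv2
from scipy.spatial.transform import Rotation as R
np.set_printoptions(precision=4,suppress=True)
def snap(cam,name=None):
    m=ctrl.camera_model(cam); im,d=ctrl.get_image(cam)
    if name: cv2.imwrite('pics/'+name,im[:,:,::-1])
    return im,d,m
E
python3 - <<'E'
from h import *
for c in ['top','side']:
    im,d,m=snap(c,c+'0.png')
    print(c,m)
    for q in ['basket0','rack','tray','label','stand','hook_seat','scanner','beam','mug','jar','hammer','partsbox','tin','spool']:
        r=ctrl.mark_of(c,q)
        print(q,[(np.round(x['xyz'],3).tolist(),round(x['confidence'],2)) for x in r[:6]])
print(ctrl.get_state())
E
```

```text
pics
top {'intrinsics': array([[411.6088,   0.    , 276.8086],
       [  0.    , 411.6088, 216.3108],
       [  0.    ,   0.    ,   1.    ]]), 'origin': array([ 0.3833, -0.0133,  1.527 ]), 'orientation': array([-2.1814,  2.1861, -0.0905])}
basket0 [([0.553, 0.294, 0.075], 0.92), ([0.62, 0.142, 0.075], 0.71)]
rack [([0.623, 0.274, 0.0], 0.81)]
tray [([0.492, -0.041, 0.0], 0.91), ([0.622, -0.395, 0.0], 0.49)]
label [([0.521, -0.175, 0.029], 0.95), ([0.532, 0.365, 0.077], 0.39)]
stand [([0.624, -0.396, 0.0], 0.8)]
hook_seat [([0.589, -0.366, 0.218], 0.7)]
scanner [([0.21, -0.403, 0.021], 0.96), ([0.584, -0.366, 0.22], 0.69)]
beam [([0.574, -0.34, 0.068], 0.61), ([0.496, -0.039, 0.003], 0.6), ([0.155, -0.259, 0.05], 0.57)]
mug [([0.791, -0.107, 0.001], 0.7), ([0.383, -0.367, -0.004], 0.52), ([0.795, -0.007, 0.006], 0.17)]
jar [([0.795, -0.004, 0.001], 0.94)]
hammer [([0.415, 0.342, 0.001], 0.79)]
partsbox [([0.372, 0.171, -0.002], 0.96), ([0.773, 0.105, -0.0], 0.17)]
tin [([0.381, -0.365, -0.003], 0.84), ([0.495, -0.038, 0.002], 0.25)]
spool [([0.777, 0.103, -0.002], 0.57)]
side {'intrin
[... 834 characters left out ...]
 -0.363, 0.22], 0.19)]
hammer [([0.416, 0.34, 0.001], 0.63)]
partsbox [([0.37, 0.175, 0.003], 0.75)]
tin [([0.383, -0.365, 0.002], 0.71)]
spool [([0.77, 0.1, -0.003], 0.6)]
{'time': 1.5, 'joint_positions': array([ 1.2551,  0.321 , -0.0701,  1.4505,  0.0226,  1.3708, -0.0569]), 'qd': array([-0.0013,  0.0002,  0.0012, -0.0006,  0.0003, -0.0015,  0.001 ]), 'joint_torque': array([  0.0008, -49.1096,  -0.4027, -31.2768,  -0.0637,   0.0338,
         0.    ]), 'position': array([ 0.2105, -0.615 ,  0.2416]), 'tool_rot': array([ 3.0988,  0.5157, -0.0001]), 'ft_force': array([ 0.3823,  0.1166, -0.4797]), 'torque': array([ 0.0085,  0.043 , -0.0316]), 'grip_force': 0.0, 'grip_width': 0.9995379664328058}
```

View pics/top0.png

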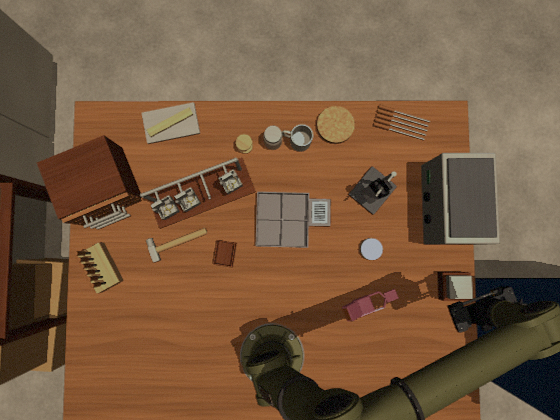

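View pics/side0.png

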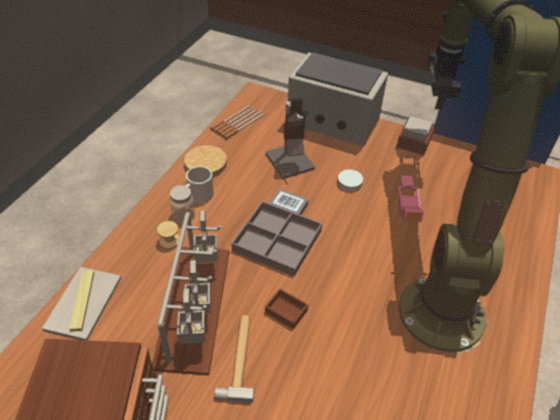

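```bash
cat >> h.py <<'E'
def pose():
    s=ctrl.get_state(); return np.array(s['position']),R.from_rotvec(s['tool_rot']).as_matrix()
def plan(*wps):
    """waypoints (x,y,z,deg of tool y); per call: total shift in that call's start axes and turn units"""
    p,M=pose()
    for x,y,z,a in wps:
        t=M.T@(np.array([x,y,z])-p)*1000
        ang=np.degrees(np.arctan2(M[1,1],M[0,1])); d=(a-ang+180)%360-180
        print('tx %.1f ty %.1f tz %.1f turn %.2f'%(*t,-d/5))
        p=np.array([x,y,z]); M=M@R.from_euler('z',-d,degrees=True).as_matrix()
def look(cam,*qs,f='mark_of'):
    ctrl.get_image(cam)
    for q in qs:
        print(cam,q,[(np.round(x['xyz'],4).tolist(),round(x['confidence'],2)) for x in getattr(ctrl,f)(cam,q)[:5]])
E
python3 - <<'E'
from h import *
# tray fit from top depth + yaw estimates
im,d,m=snap('top')
K=m['intrinsics'];v,u=np.mgrid[:420,:560]
P=np.stack([(u-K[0,2])/K[0,0]*d,(v-K[1,2])/K[1,1]*d,d],-1)@R.from_rotvec(m['orientation']).as_matrix().T+m['origin']
s=(P[...,2]>.02)&(P[...,2]<.05)&(abs(P[...,0]-.49)<.15)&(P[...,1]>-.19)&(P[...,1]<.1)
q=P[s&(P[...,1]>-.145)][:,:2].astype(np.float32)
print(len(q),cv2.minAreaRect(q))
s=(P[...,2]>.195)&(P[...,2]<.24)&(P[...,1]>.05)&(P[...,1]<.45)&(P[...,0]>.4)&(P[...,0]<.75)
n,l,st,c=cv2.connectedComponentsWithStats(s.astype(np.uint8))
for i in range(1,n): print(st[i,4],P[l==i].mean(0),P[l==i][:,2].max())
plan((.38,-.40,.36,-50),(.49,-.05,.38,-10),(.545,.31,.33,21.8))
E
```

```text
454 ((0.49863237142562866, -0.028848953545093536), (0.22742092609405518, 0.21649667620658875), 88.42388153076172)
57 [0.6154 0.1427 0.2192] 0.2281032909288283
65 [0.5539 0.2892 0.2183] 0.2289678298214466
69 [0.5264 0.3635 0.2175] 0.2280908341557002
tx 230.0 ty -148.5 tz -118.4 turn -4.22
tx 309.2 ty -197.4 tz -20.1 turn -8.00
tx 364.1 ty -8.4 tz 49.9 turn -6.36
```

```bash
python3 -m crank '[{"tx":46,"ty":-30,"tz":-24,"turn":-0.8},{"tx":92,"ty":-60,"tz":-48,"turn":-1.7},{"tx":138,"ty":-90,"tz":-72,"turn":-2.6},{"tx":184,"ty":-120,"tz":-95,"turn":-3.4},{"tx":230,"ty":-148,"tz":-118,"turn":-4.2}]' 40 20 
python3 -m crank '[{"tx":50,"ty":-30,"tz":-4,"turn":-1.6},{"tx":100,"ty":-62,"tz":-8,"turn":-3.2},{"tx":150,"ty":-95,"tz":-12,"turn":-4.8},{"tx":200,"ty":-128,"tz":-16,"turn":-6.4},{"tx":250,"ty":-160,"tz":-20,"turn":-8}]'
python3 - <<'E'
from h import *
plan((.545,.31,.33,21.8))
E
```

```text
time: 2.17
position: [0.3811, -0.3988, 0.3607]
tool_rot: [2.951, 1.075, 0.0]
ft_force: [1.5, -0.4, -0.7]
grip_width: 0.525
grip_force: 0.0
time: 2.8
position: [0.4696, -0.1154, 0.38]
tool_rot: [2.403, 2.022, 0.0]
ft_force: [0.9, 0.1, -0.1]
grip_width: 0.462
grip_force: 0.0
tx 432.0 ty 1.5 tz 49.7 turn -6.33
```

```bash
python3 -m crank '[{"tx":55,"ty":0,"tz":0,"turn":-1},{"tx":110,"ty":0,"tz":10,"turn":-2},{"tx":165,"ty":0,"tz":20,"turn":-3},{"tx":220,"ty":0,"tz":30,"turn":-4},{"tx":270,"ty":0,"tz":40,"turn":-5.2}]'
python3 -m crank '[{"tx":50,"ty":0,"tz":2,"turn":-0.5},{"tx":90,"ty":0,"tz":5,"turn":-1},{"tx":120,"ty":0,"tz":8,"turn":-1.1},{"tx":120,"ty":0,"tz":8,"turn":-1.1}]'
python3 - <<'E'
from h import *
print(pose()[0])
im,d,m=snap('wrist','w1.png'); print(m)
look('wrist','basket0','rack')
plan((.5285,.365,.25,21.8))
E
```

```text
time: 3.42
position: [0.5167, 0.1504, 0.3396]
tool_rot: [1.888, 2.51, 0.001]
ft_force: [1.0, -0.5, 0.9]
grip_width: 0.455
grip_force: 0.0
time: 3.92
position: [0.4821, 0.2668, 0.3316]
tool_rot: [-1.763, -2.6, -0.001]
ft_force: [-0.0, -0.2, 0.3]
grip_width: 0.461
grip_force: 0.0
[0.4821 0.2668 0.3316]
{'intrinsics': array([[325.1923,   0.    , 273.6189],
       [  0.    , 325.1923, 211.0644],
       [  0.    ,   0.    ,   1.    ]]), 'origin': array([0.4564, 0.3332, 0.4735]), 'orientation': array([2.8286, 0.5427, 0.0713])}
wrist basket0 [([0.5604, 0.2887, 0.0766], 0.94), ([0.5336, 0.3682, 0.0758], 0.74)]
wrist rack [([0.6211, 0.2751, 0.0014], 0.71)]
tx 80.0 ty 78.0 tz 81.5 turn -0.11
```

View pics/w1.png

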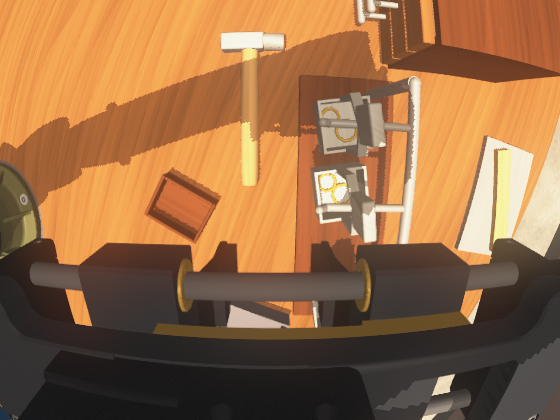

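```bash
python3 - <<'E'
from h import *
im,d,m=snap('top')
K=m['intrinsics'];v,u=np.mgrid[:420,:560]
P=np.stack([(u-K[0,2])/K[0,0]*d,(v-K[1,2])/K[1,1]*d,d],-1)@R.from_rotvec(m['orientation']).as_matrix().T+m['origin']
for y in np.arange(.36,.66,.03):
    print('%.2f'%y,[round(float(P[...,2][(abs(P[...,1]-y)<.015)&(abs(P[...,0]-x)<.02)].max(initial=-1)),2) for x in np.arange(.36,.72,.04)])
plan((.531,.366,.25,21.8),(.531,.366,.206,21.8))
E
```

```text
0.36 [-1.0, -1.0, -1.0, -1.0, -1.0, -1.0, 0.02, 0.01, 0.01]
0.39 [-1.0, -1.0, -1.0, -1.0, -1.0, -1.0, 0.02, 0.0, 0.01]
0.42 [0.03, -1.0, -1.0, -1.0, -1.0, -1.0, -1.0, 0.01, 0.01]
0.45 [0.03, 0.03, -1.0, -1.0, -1.0, -1.0, -1.0, 0.01, 0.01]
0.48 [0.01, 0.01, 0.0, -1.0, -1.0, -1.0, 0.17, -1.0, 0.01]
0.51 [0.01, 0.01, 0.01, -1.0, 0.14, 0.17, 0.17, 0.18, 0.17]
0.54 [0.01, 0.01, 0.01, 0.14, 0.16, 0.18, 0.18, 0.18, 0.17]
0.57 [0.05, 0.01, 0.01, 0.15, 0.17, 0.18, 0.18, 0.18, 0.18]
0.60 [0.06, 0.06, 0.1, 0.15, 0.18, 0.18, 0.18, 0.18, 0.18]
0.63 [0.17, 0.06, 0.14, 0.16, 0.17, 0.18, 0.18, 0.18, 0.18]
0.66 [0.16, 0.05, 0.01, 0.17, 0.17, 0.18, 0.18, 0.18, 0.18]
tx 80.0 ty 80.7 tz 81.5 turn -0.11
tx 0.0 ty 0.0 tz 44.0 turn -0.00
```

```bash
python3 -m crank '[{"tx":40,"ty":40,"tz":30,"turn":0},{"tx":80,"ty":81,"tz":60,"turn":-0.1},{"tx":80,"ty":81,"tz":82,"turn":-0.1},{"tx":80,"ty":81,"tz":105,"turn":-0.1},{"tx":80,"ty":81,"tz":125,"turn":-0.1}]' 40 20
python3 -m crank '[{"tz":0,"tx":0,"ty":0,"turn":0},{"tz":0,"tx":0,"ty":0,"turn":0}]'
python3 -m crank '[{"tz":0,"tx":0,"ty":0,"turn":0},{"tz":0,"tx":0,"ty":0,"turn":0},{"tz":0,"tx":0,"ty":0,"turn":0},{"tz":0,"tx":0,"ty":0,"turn":0}]' 4 30
```

```text
time: 4.8
position: [0.5308, 0.3667, 0.2051]
tool_rot: [1.762, 2.601, -0.002]
ft_force: [0.8, -0.8, -0.2]
grip_width: 0.461
grip_force: 0.0
time: 5.05
position: [0.5307, 0.3677, 0.2075]
tool_rot: [1.76, 2.601, 0.002]
ft_force: [-0.4, 0.4, 0.2]
grip_width: 0.459
grip_force: 0.0
time: 5.55
position: [0.5299, 0.368, 0.2067]
tool_rot: [-1.759, -2.603, 0.0]
ft_force: [-0.4, -0.0, 0.3]
grip_width: 0.136
grip_force: 29.9
```

```bash
python3 -m crank '[{"tz":-10,"tx":0,"ty":0,"turn":0},{"tz":-24,"tx":0,"ty":0,"turn":0},{"tz":-24,"tx":0,"ty":-25,"turn":0},{"tz":-24,"tx":0,"ty":-50,"turn":0},{"tz":-26,"tx":0,"ty":-80,"turn":0}]'
python3 -m crank '[{"tz":-20,"tx":0,"ty":-15,"turn":0},{"tz":-50,"tx":0,"ty":-15,"turn":0},{"tz":-80,"tx":0,"ty":-15,"turn":0},{"tz":-80,"tx":0,"ty":-15,"turn":0}]'
python3 - <<'E'
from h import *
look('top','tray','label'); look('side','tray','label')
look('top','basket0')
# tray yaw by colour/plane edges in side+top: refined by depth of rim
im,d,m=snap('top','top1.png')
cv2.imwrite('pics/crop1.png',cv2.resize(im[170:270,220:360,::-1],None,fx=5,fy=5,interpolation=cv2.INTER_CUBIC))
E
```

```text
time: 6.18
position: [0.4554, 0.3382, 0.2334]
tool_rot: [1.759, 2.603, 0.001]
ft_force: [0.7, -0.7, -0.5]
grip_width: 0.135
grip_force: 30.0
time: 6.68
position: [0.4426, 0.3338, 0.3156]
tool_rot: [1.757, 2.601, 0.008]
ft_force: [-0.5, 0.2, -2.2]
grip_width: 0.134
grip_force: 30.0
top tray [([0.4926, -0.0416, 0.0014], 0.79)]
top label [([0.5242, -0.1752, 0.0281], 0.68)]
side tray []
side label [([0.5194, -0.1716, 0.0317], 0.8), ([0.5715, -0.34, 0.0663], 0.61), ([0.4182, 0.3403, -0.002], 0.49), ([0.6233, -0.3953, -0.0067], 0.35)]
top basket0 [([0.5548, 0.2919, 0.078], 0.71), ([0.6224, 0.143, 0.0744], 0.63), ([0.4452, 0.3311, 0.1803], 0.54)]
```

View pics/crop1.png

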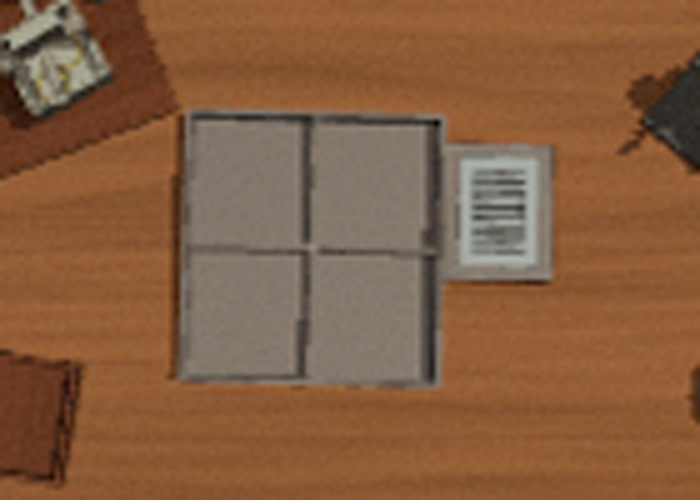

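```bash
cat >> h.py <<'E'
def px(cam,u,v,z):
    m=ctrl.camera_model(cam);K=m['intrinsics']
    r=R.from_rotvec(m['orientation']).as_matrix()@[(u-K[0,2])/K[0,0],(v-K[1,2])/K[1,1],1]
    return m['origin']+r*(z-m['origin'][2])/r[2]
def tray_from(c, l):
    """c: crop px corners TL,TR,BR,BL (top view), l: label centre px; image coords"""
    C=np.array([px('top',*q,.035)[:2] for q in c]); L=px('top',*l,.029)[:2]
    o=C.mean(0); M=np.array([[.1,.095],[.1,-.095],[-.1,-.095],[-.1,.095]])
    A=np.vstack([M,[.03,-.135]]);B=np.vstack([C,L])
    H=(A-A.mean(0)).T@(B-B.mean(0)); th=np.arctan2(H[0,1]-H[1,0],H[0,0]+H[1,1])
    Rt=np.array([[np.cos(th),-np.sin(th)],[np.sin(th),np.cos(th)]])
    o=B.mean(0)-Rt@A.mean(0); print('tray',o,'yaw',np.degrees(th),'res',np.abs(A@Rt.T+o-B).max())
    return o,Rt,np.degrees(th)
def cells(o,Rt):
    for x in(-.049,.049):
        for y in(-.0465,.0465): print('cell',x,y,Rt@[x,y]+o)
E
python3 - <<'E'
from h import *
f=lambda u,v:((u+.5)/5-.5+220,(v+.5)/5-.5+170)
o,Rt,y=tray_from([f(187,112),f(445,117),f(438,386),f(178,380)],f(500,212)); cells(o,Rt)
E
```

```text
tray [ 0.4896 -0.0397] yaw -1.6205099111803785 res 0.002914583835735729
cell -0.049 -0.0465 [ 0.4393 -0.0848]
cell -0.049 0.0465 [0.442  0.0082]
cell 0.049 -0.0465 [ 0.5373 -0.0876]
cell 0.049 0.0465 [0.5399 0.0054]
```

```bash
python3 - <<'E'
from h import *
plan((.48,.12,.315,5),(.5385,-.088,.28,-1.5),(.5385,-.088,.138,-1.5))
E
```

```text
tx -211.3 ty -43.7 tz -3.1 turn 3.38
tx -212.3 ty 40.2 tz 35.0 turn 1.30
tx 0.1 ty 0.1 tz 142.0 turn -0.00
```

```bash
python3 -m crank '[{"tx":-40,"ty":-9,"tz":0,"turn":0.7},{"tx":-85,"ty":-18,"tz":0,"turn":1.4},{"tx":-130,"ty":-27,"tz":0,"turn":2.1},{"tx":-175,"ty":-36,"tz":0,"turn":2.8},{"tx":-211,"ty":-44,"tz":0,"turn":3.4}]'
python3 -m crank '[{"tx":-45,"ty":9,"tz":5,"turn":0.4},{"tx":-95,"ty":18,"tz":12,"turn":0.8},{"tx":-150,"ty":28,"tz":20,"turn":1.2},{"tx":-190,"ty":36,"tz":30,"turn":1.3},{"tx":-210,"ty":39,"tz":35,"turn":1.3}]'
python3 - <<'E'
from h import *
look('top','tray','label')
look('top','basket0')
plan((.5385,-.088,.138,-1.5))
E
```

```text
time: 7.75
position: [0.48, 0.1181, 0.3124]
tool_rot: [2.128, 2.31, -0.001]
ft_force: [0.4, 0.2, -2.3]
grip_width: 0.135
grip_force: 30.0
time: 8.38
position: [0.5363, -0.0882, 0.2763]
tool_rot: [-2.255, -2.186, 0.001]
ft_force: [0.2, 0.3, -1.9]
grip_width: 0.138
grip_force: 30.0
top tray [([0.4971, -0.0386, -0.0007], 0.62)]
top label [([0.5222, -0.1732, 0.0339], 0.73)]
top basket0 [([0.5538, 0.2959, 0.0753], 0.9), ([0.6196, 0.1444, 0.0743], 0.57)]
tx -5.1 ty 1.9 tz 140.1 turn 0.02
```

```bash
python3 -m crank '[{"tx":-3,"ty":2,"tz":30,"turn":0},{"tx":-3,"ty":2,"tz":65,"turn":0},{"tx":-3,"ty":2,"tz":100,"turn":0},{"tx":-3,"ty":2,"tz":125,"turn":0},{"tx":-3,"ty":2,"tz":134,"turn":0}]'
python3 -m crank '[{"tx":0,"ty":0,"tz":0,"turn":0},{"tx":0,"ty":0,"tz":3,"turn":0},{"tx":0,"ty":0,"tz":5,"turn":0}]'
```

```text
time: 9.25
position: [0.5378, -0.0865, 0.1428]
tool_rot: [-2.248, -2.193, 0.001]
ft_force: [-0.6, 0.9, -1.5]
grip_width: 0.137
grip_force: 30.0
time: 9.62
position: [0.5391, -0.0887, 0.1394]
tool_rot: [2.251, 2.189, 0.001]
ft_force: [0.3, 0.1, -2.1]
grip_width: 0.134
grip_force: 30.0
```

```bash
python3 -m crank '[{"tx":0,"ty":0,"tz":2,"turn":0},{"tx":0,"ty":0,"tz":2,"turn":0},{"tx":0,"ty":0,"tz":2,"turn":0}]'
```

```text
time: 10.0
position: [0.5385, -0.0887, 0.1366]
tool_rot: [2.252, 2.19, 0.0]
ft_force: [0.4, 0.3, -1.5]
grip_width: 0.136
grip_force: 30.0
```

Release with small opening, and rise.

```bash
python3 -m crank '[{"tx":0,"ty":0,"tz":1,"turn":0},{"tx":0,"ty":0,"tz":1,"turn":0},{"tx":0,"ty":0,"tz":1,"turn":0}]' 36
python3 -m crank '[{"tx":0,"ty":0,"tz":-30,"turn":0},{"tx":0,"ty":0,"tz":-70,"turn":0},{"tx":0,"ty":0,"tz":-120,"turn":0},{"tx":0,"ty":0,"tz":-175,"turn":0}]'
python3 - <<'E'
from h import *
look('wrist','basket0'); look('top','basket0')
plan((.50,.12,.29,10),(.558,.291,.25,21.8),(.558,.291,.206,21.8))
E
```

```text
time: 10.38
position: [0.5386, -0.0887, 0.1357]
tool_rot: [2.252, 2.19, 0.0]
ft_force: [0.6, 0.5, -0.8]
grip_width: 0.369
grip_force: 0.0
time: 10.88
position: [0.5381, -0.0886, 0.3119]
tool_rot: [-2.252, -2.19, 0.001]
ft_force: [2.2, -0.6, 0.2]
grip_width: 0.413
grip_force: 0.0
wrist basket0 [([0.5388, -0.0875, 0.003], 0.96)]
top basket0 [([0.6239, 0.1411, 0.0739], 0.73), ([0.5564, 0.2913, 0.0754], 0.6)]
tx 207.5 ty -44.9 tz 21.3 turn -2.32
tx 158.4 ty 86.7 tz 40.0 turn -2.36
tx 0.1 ty -0.1 tz 44.0 turn 0.00
```

```bash
python3 -m crank '[{"tx":40,"ty":-9,"tz":2,"turn":-0.4},{"tx":90,"ty":-20,"tz":6,"turn":-1},{"tx":140,"ty":-30,"tz":12,"turn":-1.6},{"tx":185,"ty":-40,"tz":18,"turn":-2.1},{"tx":207,"ty":-45,"tz":22,"turn":-2.3}]'
python3 -m crank '[{"tx":50,"ty":27,"tz":10,"turn":-0.8},{"tx":100,"ty":55,"tz":20,"turn":-1.6},{"tx":150,"ty":82,"tz":30,"turn":-2.3},{"tx":158,"ty":87,"tz":40,"turn":-2.4},{"tx":158,"ty":87,"tz":40,"turn":-2.4}]'
python3 - <<'E'
from h import *
look('wrist','basket0')
plan((.558,.2915,.206,21.8))
E
```

```text
time: 11.7
position: [0.4972, 0.123, 0.287]
tool_rot: [-2.014, -2.409, 0.003]
ft_force: [-0.3, -1.0, -0.4]
grip_width: 0.414
grip_force: 0.0
time: 12.32
position: [0.5572, 0.2894, 0.2463]
tool_rot: [-1.758, -2.602, 0.006]
ft_force: [-0.0, -0.9, -0.7]
grip_width: 0.415
grip_force: 0.0
wrist basket0 [([0.6205, 0.1451, 0.0726], 0.67), ([0.5596, 0.2916, 0.076], 0.57)]
tx 3.4 ty 1.1 tz 42.2 turn -0.01
```

```bash
python3 -m crank '[{"tx":3,"ty":2,"tz":20,"turn":0},{"tx":3,"ty":2,"tz":40,"turn":0},{"tx":3,"ty":2,"tz":41,"turn":0}]'
python3 -m crank '[{"tz":0,"tx":0,"ty":0,"turn":0},{"tz":0,"tx":0,"ty":0,"turn":0},{"tz":0,"tx":0,"ty":0,"turn":0},{"tz":0,"tx":0,"ty":0,"turn":0}]' 4 30
python3 -m crank '[{"tz":-10,"tx":0,"ty":0,"turn":0},{"tz":-24,"tx":0,"ty":0,"turn":0},{"tz":-24,"tx":0,"ty":-25,"turn":0},{"tz":-24,"tx":0,"ty":-50,"turn":0},{"tz":-26,"tx":0,"ty":-80,"turn":0}]'
python3 -m crank '[{"tz":-25,"tx":0,"ty":-12,"turn":0},{"tz":-60,"tx":0,"ty":-12,"turn":0},{"tz":-85,"tx":0,"ty":-12,"turn":0},{"tz":-85,"tx":0,"ty":-12,"turn":0}]'
python3 - <<'E'
from h import *
look('top','tray','label','basket0'); look('side','tray','label')
plan((.50,.12,.315,10),(.541,.006,.29,-1.5),(.541,.006,.138,-1.5))
E
```

```text
time: 12.8
position: [0.5576, 0.2919, 0.2049]
tool_rot: [-1.759, -2.601, 0.006]
ft_force: [-0.5, -0.1, -0.4]
grip_width: 0.414
grip_force: 0.0
time: 13.3
position: [0.5585, 0.2939, 0.2079]
tool_rot: [1.759, 2.603, 0.0]
ft_force: [-1.6, -1.7, 1.0]
grip_width: 0.135
grip_force: 30.0
time: 13.92
position: [0.484, 0.2638, 0.2343]
tool_rot: [1.759, 2.603, 0.001]
ft_force: [0.0, -0.0, -0.5]
grip_width: 0.137
grip_force: 30.0
time: 14.42
position: [0.474, 0.2604, 0.3211]
tool_rot: [1.757, 2.601, 0.006]
ft_force: [-1.0, 0.2, -2.1]
grip_width: 0.137
grip_force: 30.0
top tray [([0.4957, -0.039, -0.0015], 0.75)]
top label [([0.5247, -0.1721, 0.0255], 0.76)]
top basket0 [([0.5413, -0.088, 0.006], 0.87), ([0.6224, 0.1395, 0.0733], 0.7), ([0.4725, 0.2601, 0.1876], 0.47), ([0.5241, -0.1733, 0.027], 0.17)]
side tray [([0.4954, -0.0366, 0.0001], 0.58)]
side label [([0.5211, -0.1715, 0.0292], 0.84)]
tx -139.2 ty -26.7 tz 2.5 turn 2.38
tx -119.4 ty 20.6 tz 25.0 turn 2.30
tx 0.1 ty 0.3 tz 152.0 turn -0.00
```

```bash
python3 -m crank '[{"tx":-40,"ty":-8,"tz":0,"turn":0.7},{"tx":-85,"ty":-16,"tz":0,"turn":1.4},{"tx":-125,"ty":-24,"tz":0,"turn":2},{"tx":-139,"ty":-27,"tz":0,"turn":2.4}]'
python3 -m crank '[{"tx":-40,"ty":7,"tz":8,"turn":0.8},{"tx":-85,"ty":14,"tz":16,"turn":1.6},{"tx":-115,"ty":20,"tz":25,"turn":2.2},{"tx":-119,"ty":21,"tz":25,"turn":2.3},{"tx":-119,"ty":21,"tz":25,"turn":2.3}]'
python3 - <<'E'
from h import *
look('top','label')
plan((.541,.007,.138,-1.5))
E
```

```text
time: 15.28
position: [0.5004, 0.117, 0.3179]
tool_rot: [-2.029, -2.399, 0.002]
ft_force: [0.1, 0.1, -1.7]
grip_width: 0.132
grip_force: 30.0
time: 15.9
position: [0.5412, 0.0072, 0.2931]
tool_rot: [-2.251, -2.189, -0.001]
ft_force: [-0.5, 1.1, -1.0]
grip_width: 0.136
grip_force: 30.0
top label [([0.5235, -0.1741, 0.0292], 0.66)]
tx -1.5 ty -0.1 tz 155.8 turn 0.01
```

```bash
python3 -m crank '[{"tx":-1,"ty":0,"tz":35,"turn":0},{"tx":-1,"ty":0,"tz":75,"turn":0},{"tx":-1,"ty":0,"tz":115,"turn":0},{"tx":-1,"ty":0,"tz":140,"turn":0},{"tx":-1,"ty":0,"tz":150,"turn":0}]'
python3 -m crank '[{"tx":0,"ty":0,"tz":2,"turn":0},{"tx":0,"ty":0,"tz":5,"turn":0},{"tx":0,"ty":0,"tz":7,"turn":0},{"tx":0,"ty":0,"tz":7,"turn":0}]'
```

```text
time: 16.62
position: [0.5402, 0.0069, 0.1425]
tool_rot: [-2.249, -2.192, 0.002]
ft_force: [0.4, 0.2, -1.4]
grip_width: 0.133
grip_force: 30.0
time: 17.12
position: [0.5419, 0.0059, 0.1378]
tool_rot: [2.251, 2.189, 0.002]
ft_force: [-1.6, 0.9, 3.8]
grip_width: 0.133
grip_force: 30.0
```

Touched (force up). Release.

```bash
python3 -m crank '[{"tx":0,"ty":0,"tz":0,"turn":0},{"tx":0,"ty":0,"tz":0,"turn":0},{"tx":0,"ty":0,"tz":0,"turn":0}]' 36
python3 -m crank '[{"tx":0,"ty":0,"tz":-30,"turn":0},{"tx":0,"ty":0,"tz":-70,"turn":0},{"tx":0,"ty":0,"tz":-115,"turn":0},{"tx":0,"ty":0,"tz":-140,"turn":0},{"tx":0,"ty":0,"tz":-140,"turn":0}]'
python3 - <<'E'
from h import *
look('wrist','basket0'); look('top','basket0')
plan((.621,.143,.27,21.8),(.621,.143,.206,21.8))
E
```

```text
time: 17.5
position: [0.541, 0.0055, 0.1364]
tool_rot: [-2.252, -2.19, 0.0]
ft_force: [-0.0, 0.7, 0.4]
grip_width: 0.367
grip_force: 0.0
time: 18.12
position: [0.5422, 0.0058, 0.2784]
tool_rot: [2.25, 2.188, 0.004]
ft_force: [-0.0, -0.1, -0.6]
grip_width: 0.414
grip_force: 0.0
wrist basket0 [([0.5433, 0.0031, 0.0068], 0.84), ([0.6217, 0.1451, 0.0731], 0.78), ([0.5383, -0.0874, 0.0031], 0.58)]
top basket0 [([0.5416, -0.0897, 0.0061], 0.69), ([0.6223, 0.1396, 0.0757], 0.62)]
tx 139.7 ty 76.8 tz 4.8 turn -4.68
tx -0.1 ty 0.1 tz 64.0 turn 0.00
```

```bash
python3 -m crank '[{"tx":35,"ty":20,"tz":0,"turn":-1.2},{"tx":75,"ty":42,"tz":2,"turn":-2.4},{"tx":115,"ty":64,"tz":4,"turn":-3.6},{"tx":140,"ty":77,"tz":5,"turn":-4.7},{"tx":140,"ty":77,"tz":5,"turn":-4.7}]'
python3 - <<'E'
from h import *
look('wrist','basket0')
plan((.621,.143,.206,21.8))
E
```

```text
time: 18.95
position: [0.6212, 0.1463, 0.2694]
tool_rot: [-1.751, -2.603, 0.001]
ft_force: [-0.3, 0.0, -0.2]
grip_width: 0.417
grip_force: 0.0
wrist basket0 [([0.6208, 0.1448, 0.0736], 0.87), ([0.5425, 0.0047, 0.0064], 0.61)]
tx 0.2 ty -0.3 tz 64.2 turn 0.01
```

```bash
python3 -m crank '[{"tx":0,"ty":0,"tz":25,"turn":0},{"tx":0,"ty":0,"tz":50,"turn":0},{"tx":0,"ty":0,"tz":62,"turn":0},{"tx":0,"ty":0,"tz":62,"turn":0}]'
python3 -m crank '[{"tz":0,"tx":0,"ty":0,"turn":0},{"tz":0,"tx":0,"ty":0,"turn":0},{"tz":0,"tx":0,"ty":0,"turn":0},{"tz":0,"tx":0,"ty":0,"turn":0}]' 4 30
python3 -m crank '[{"tz":-10,"tx":0,"ty":0,"turn":0},{"tz":-24,"tx":0,"ty":0,"turn":0},{"tz":-24,"tx":0,"ty":-25,"turn":0},{"tz":-24,"tx":0,"ty":-50,"turn":0},{"tz":-26,"tx":0,"ty":-80,"turn":0}]'
python3 -m crank '[{"tz":-25,"tx":0,"ty":-10,"turn":0},{"tz":-60,"tx":0,"ty":-10,"turn":0},{"tz":-95,"tx":0,"ty":-10,"turn":0},{"tz":-95,"tx":0,"ty":-10,"turn":0}]'
python3 - <<'E'
from h import *
look('top','tray','label','basket0'); look('side','tray','label')
plan((.443,.008,.31,-1.5),(.443,.008,.138,-1.5))
E
```

```text
time: 19.55
position: [0.6216, 0.1421, 0.2089]
tool_rot: [-1.761, -2.601, 0.003]
ft_force: [0.5, -1.0, 0.2]
grip_width: 0.415
grip_force: 0.0
time: 20.05
position: [0.6219, 0.1436, 0.21]
tool_rot: [1.759, 2.603, 0.0]
ft_force: [-1.4, -0.4, 2.9]
grip_width: 0.133
grip_force: 30.0
time: 20.68
position: [0.5474, 0.1137, 0.2363]
tool_rot: [1.758, 2.603, 0.001]
ft_force: [-0.3, 0.2, -1.9]
grip_width: 0.134
grip_force: 30.0
time: 21.18
position: [0.5399, 0.1109, 0.3343]
tool_rot: [1.756, 2.599, 0.006]
ft_force: [0.2, -0.8, -2.7]
grip_width: 0.137
grip_force: 30.0
top tray [([0.494, -0.0375, 0.0046], 0.72)]
top label [([0.523, -0.1721, 0.0273], 0.68), ([0.5401, -0.0895, 0.0047], 0.24)]
top basket0 [([0.5415, -0.0892, 0.0047], 0.52)]
side tray [([0.4978, -0.0388, -0.0004], 0.75)]
side label [([0.5224, -0.1762, 0.0275], 0.96)]
tx -58.9 ty -126.1 tz 19.7 turn 4.68
tx 0.0 ty 0.3 tz 172.0 turn -0.00
```

```bash
python3 -m crank '[{"tx":-14,"ty":-30,"tz":2,"turn":1.2},{"tx":-30,"ty":-63,"tz":8,"turn":2.4},{"tx":-46,"ty":-98,"tz":14,"turn":3.6},{"tx":-59,"ty":-125,"tz":20,"turn":4.7},{"tx":-59,"ty":-125,"tz":20,"turn":4.7}]'
python3 - <<'E'
from h import *
look('top','label')
plan((.444,.008,.138,-1.5))
E
```

```text
time: 22.15
position: [0.4431, 0.0064, 0.3098]
tool_rot: [2.257, 2.185, -0.004]
ft_force: [0.7, 0.5, -1.0]
grip_width: 0.137
grip_force: 30.0
top label [([0.5222, -0.1759, 0.0282], 0.65), ([0.5422, -0.0915, 0.0059], 0.56)]
tx -1.0 ty -0.6 tz 172.5 turn -0.01
```

```bash
python3 -m crank '[{"tx":0,"ty":0,"tz":40,"turn":0},{"tx":0,"ty":0,"tz":85,"turn":0},{"tx":0,"ty":0,"tz":130,"turn":0},{"tx":0,"ty":0,"tz":155,"turn":0},{"tx":0,"ty":0,"tz":164,"turn":0}]'
python3 -m crank '[{"tx":0,"ty":0,"tz":2,"turn":0},{"tx":0,"ty":0,"tz":4,"turn":0},{"tx":0,"ty":0,"tz":6,"turn":0},{"tx":0,"ty":0,"tz":6,"turn":0}]'
```

```text
time: 22.88
position: [0.4441, 0.01, 0.1452]
tool_rot: [-2.247, -2.191, 0.0]
ft_force: [-0.3, 0.7, -2.1]
grip_width: 0.135
grip_force: 30.0
time: 23.38
position: [0.4447, 0.0084, 0.1409]
tool_rot: [2.252, 2.19, 0.0]
ft_force: [0.1, -0.3, -1.3]
grip_width: 0.138
grip_force: 30.0
```

```bash
python3 -m crank '[{"tx":0,"ty":0,"tz":1,"turn":0},{"tx":0,"ty":0,"tz":2,"turn":0}]'
python3 -m crank '[{"tx":0,"ty":0,"tz":0,"turn":0},{"tx":0,"ty":0,"tz":0,"turn":0},{"tx":0,"ty":0,"tz":0,"turn":0}]' 36
python3 -m crank '[{"tx":0,"ty":0,"tz":-30,"turn":0},{"tx":0,"ty":0,"tz":-75,"turn":0},{"tx":0,"ty":0,"tz":-130,"turn":0},{"tx":0,"ty":0,"tz":-190,"turn":0},{"tx":0,"ty":0,"tz":-210,"turn":0}]'
python3 - <<'E'
from h import *
look('top','basket0','scanner','stand','hook_seat'); look('side','basket0','scanner','stand','hook_seat')
im,d,m=snap('top','top2.png'); im2,_,_=snap('side')
a=cv2.resize(im[170:270,220:360,::-1],(560,400));b=im2[60:310,150:400,::-1]
cv2.imwrite('pics/c2.png',np.vstack([a,np.pad(cv2.resize(im2[90:190,250:390,::-1],(560,400)),((0,0),(0,0),(0,0)))])[:600] if 0 else np.hstack([cv2.resize(im[170:270,220:360,::-1],(420,300)),cv2.resize(im2[80:180,230:355,::-1],(375,300))]))
E
```

```text
time: 23.62
position: [0.445, 0.0088, 0.1396]
tool_rot: [2.252, 2.19, 0.001]
ft_force: [-3.3, 1.8, 11.9]
grip_width: 0.134
grip_force: 30.0
time: 24.0
position: [0.4444, 0.0084, 0.1384]
tool_rot: [2.252, 2.19, -0.0]
ft_force: [-0.4, -0.5, -0.1]
grip_width: 0.372
grip_force: 0.0
time: 24.62
position: [0.4458, 0.0086, 0.3522]
tool_rot: [2.249, 2.187, 0.004]
ft_force: [0.2, 0.1, -1.2]
grip_width: 0.415
grip_force: 0.0
top basket0 [([0.5419, -0.0917, 0.0086], 0.55)]
top scanner [([0.5843, -0.3628, 0.2168], 0.98)]
top stand [([0.6228, -0.3962, -0.0005], 0.6), ([0.5227, -0.1744, 0.0263], 0.4), ([0.3805, -0.363, -0.0005], 0.35)]
top hook_seat [([0.5865, -0.3677, 0.2146], 0.94)]
side basket0 [([0.5442, 0.0023, 0.0051], 0.97), ([0.5377, -0.0938, 0.0091], 0.74), ([0.4411, 0.0124, -0.0024], 0.61)]
side scanner [([0.2087, -0.4094, 0.0232], 0.92)]
side stand [([0.6216, -0.3896, -0.0059], 0.7), ([0.4984, -0.0395, -0.0011], 0.46)]
side hook_seat [([0.371, 0.1734, -0.0014], 0.55), ([0.5204, -0.1745, 0.0317], 0.26)]
```

View pics/c2.png

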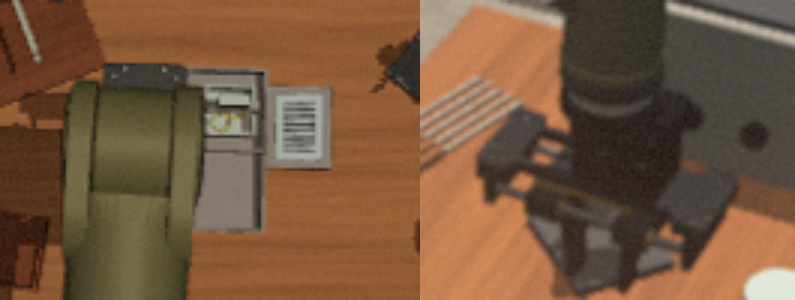

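```bash
python3 - <<'E'
from h import *
print(ctrl.get_state()['joint_positions'])
plan((.50,-.18,.38,10),(.555,-.335,.38,48))
E
```

```text
[ 0.834  -0.1765 -0.7846  1.7231 -0.1246  1.5451  0.0326]
tx -186.9 ty 60.9 tz -32.1 turn -2.32
tx -162.2 ty 27.2 tz -0.1 turn -7.60
```

```bash
python3 -m crank '[{"tx":-40,"ty":13,"tz":-8,"turn":-0.5},{"tx":-80,"ty":26,"tz":-15,"turn":-1},{"tx":-125,"ty":40,"tz":-22,"turn":-1.5},{"tx":-165,"ty":54,"tz":-28,"turn":-2},{"tx":-187,"ty":61,"tz":-28,"turn":-2.3}]' 70
python3 -m crank '[{"tx":-40,"ty":7,"tz":0,"turn":-1.7},{"tx":-80,"ty":14,"tz":0,"turn":-3.4},{"tx":-120,"ty":20,"tz":0,"turn":-5.1},{"tx":-150,"ty":25,"tz":0,"turn":-6.6},{"tx":-162,"ty":27,"tz":0,"turn":-7.6}]'
python3 - <<'E'
from h import *
im,d,m=snap('wrist','w2.png')
look('wrist','scanner','hook_seat','stand','beam')
im,d,m=snap('top')
look('top','tray','label','basket0','stand');look('side','tray','label','basket0','scanner','hook_seat','stand')
print(ctrl.get_state()['joint_positions'])
cv2.imwrite('pics/c3.png',cv2.resize(im[170:270,220:360,::-1],None,fx=5,fy=5,interpolation=cv2.INTER_CUBIC))
E
```

```text
time: 25.85
position: [0.5005, -0.1831, 0.3761]
tool_rot: [-2.024, -2.402, -0.0]
ft_force: [0.0, 0.9, -1.2]
grip_width: 0.788
grip_force: 0.0
time: 26.48
position: [0.5545, -0.3377, 0.375]
tool_rot: [-1.127, -2.931, -0.001]
ft_force: [-1.2, -0.1, -0.1]
grip_width: 0.804
grip_force: 0.0
wrist scanner [([0.2095, -0.4115, 0.0244], 0.9), ([0.5857, -0.3651, 0.2215], 0.57), ([0.3833, -0.3647, -0.0013], 0.36)]
wrist hook_seat [([0.585, -0.3599, 0.221], 0.61), ([0.3847, -0.3641, -0.0009], 0.54), ([0.7898, -0.1072, -0.0006], 0.22)]
wrist stand []
wrist beam [([0.572, -0.3389, 0.0717], 0.6)]
top tray [([0.3799, -0.3651, -0.0049], 0.73), ([0.4965, -0.0362, 0.0026], 0.72)]
top label [([0.524, -0.175, 0.0275], 0.71)]
top basket0 [([0.5382, -0.0922, 0.0071], 0.81), ([0.5397, 0.0083, 0.0064], 0.79)]
top stand [([0.6199, -0.3986, 0.0002], 0.86)]
side tray [([0.498, -0.0378, -0.0002], 0.67)]
side label [([0.5218, -0.1763, 0.0303], 0.88)]
side basket0 [([0.4414, 0.0126, 0.0006], 0.94), ([0.5413, 0.0023, 0.0038], 0.81), ([0.5399, -0.0942, 0.0058], 0.73)]
side scanner [([0.2087, -0.4094, 0.0226], 0.94), ([0.588, -0.3634, 0.2184], 0.66)]
side hook_seat [([0.5841, -0.3636, 0.2229], 0.6), ([0.7704, 0.101, 0.001], 0.31)]
side stand [([0.6219, -0.3943, -0.0047], 0.64), ([0.791, -0.0062, 0.0007], 0.51)]
[ 0.9664  0.3573 -0.6521  1.2011  0.2147  1.6503  1.1987]
```

View pics/w2.png

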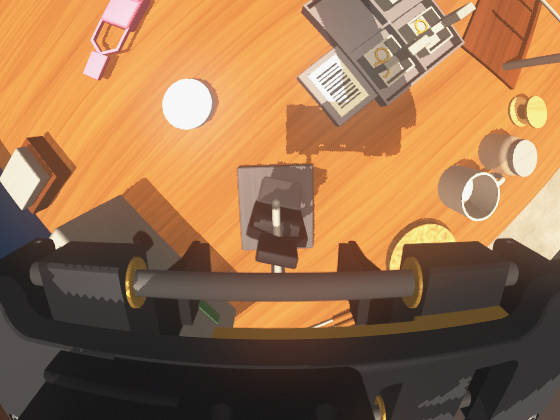

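View pics/c3.png

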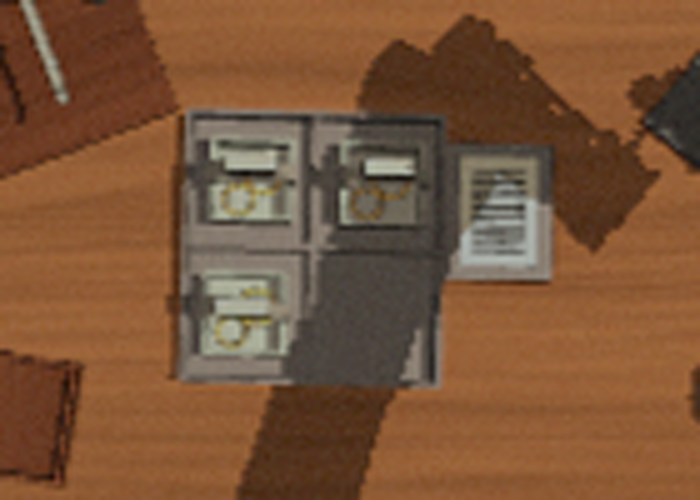

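```bash
python3 - <<'E'
from h import *
plan((.587,-.3645,.30,48.5),(.587,-.3645,.247,48.5))
E
```

```text
tx -43.7 ty -0.2 tz 76.5 turn -0.12
tx -0.0 ty 0.0 tz 53.0 turn 0.00
```

```bash
python3 -m crank '[{"tx":-25,"ty":0,"tz":25,"turn":-0.1},{"tx":-44,"ty":0,"tz":60,"turn":-0.1},{"tx":-44,"ty":0,"tz":90,"turn":-0.1},{"tx":-44,"ty":0,"tz":115,"turn":-0.1},{"tx":-44,"ty":0,"tz":130,"turn":-0.1}]'
python3 -m crank '[{"tx":0,"ty":0,"tz":0,"turn":0},{"tx":0,"ty":0,"tz":0,"turn":0}]'
python3 - <<'E'
from h import *
im,d,m=snap('side')
look('side','scanner','hook_seat')
print(pose()[0])
cv2.imwrite('pics/c4.png',cv2.resize(im[60:200,210:370,::-1],None,fx=4,fy=4,interpolation=cv2.INTER_CUBIC))
E
```

```text
time: 28.05
position: [0.5869, -0.3645, 0.2449]
tool_rot: [-1.115, -2.935, -0.0]
ft_force: [-0.3, 0.5, 0.7]
grip_width: 0.802
grip_force: 0.0
time: 28.3
position: [0.5879, -0.3648, 0.2479]
tool_rot: [1.115, 2.935, -0.001]
ft_force: [-0.7, -0.1, 0.1]
grip_width: 0.807
grip_force: 0.0
side scanner [([0.5865, -0.3626, 0.2203], 0.76), ([0.2107, -0.4095, 0.0236], 0.61), ([0.5869, -0.3644, 0.2222], 0.19)]
side hook_seat [([0.5865, -0.3624, 0.2232], 0.85)]
[ 0.5878 -0.3647  0.2477]
```

View pics/c4.png

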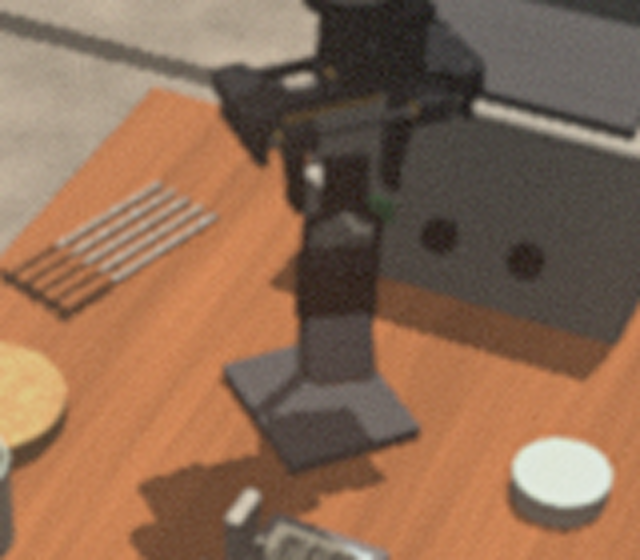

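```bash
python3 -m crank '[{"tx":0,"ty":0,"tz":0,"turn":0},{"tx":0,"ty":0,"tz":0,"turn":0},{"tx":0,"ty":0,"tz":0,"turn":0},{"tx":0,"ty":0,"tz":0,"turn":0},{"tx":0,"ty":0,"tz":0,"turn":0}]' 25 25
python3 -m crank '[{"tz":-10,"tx":0,"ty":0,"turn":0},{"tz":-24,"tx":0,"ty":0,"turn":0},{"tz":-24,"tx":25,"ty":0,"turn":0},{"tz":-24,"tx":50,"ty":0,"turn":0},{"tz":-26,"tx":85,"ty":0,"turn":0}]'
python3 -m crank '[{"tz":-30,"tx":10,"ty":0,"turn":0},{"tz":-70,"tx":10,"ty":0,"turn":0},{"tz":-120,"tx":10,"ty":0,"turn":0},{"tz":-180,"tx":10,"ty":0,"turn":0},{"tz":-195,"tx":10,"ty":0,"turn":0}]'
```

```text
time: 29.12
position: [0.5875, -0.3643, 0.2466]
tool_rot: [1.115, 2.937, 0.001]
ft_force: [0.9, -0.1, 0.9]
grip_width: 0.418
grip_force: 25.0
time: 29.75
position: [0.5235, -0.3079, 0.2733]
tool_rot: [1.116, 2.936, -0.0]
ft_force: [0.7, -0.9, -1.8]
grip_width: 0.42
grip_force: 25.0
time: 30.38
position: [0.5172, -0.3011, 0.4735]
tool_rot: [1.112, 2.929, -0.002]
ft_force: [0.1, 0.5, -2.6]
grip_width: 0.421
grip_force: 25.0
```

```bash
python3 -m crank '[{"tx":-40,"ty":0,"tz":0,"turn":0},{"tx":-85,"ty":0,"tz":0,"turn":0},{"tx":-130,"ty":0,"tz":0,"turn":0},{"tx":-180,"ty":0,"tz":0,"turn":0},{"tx":-228,"ty":0,"tz":0,"turn":0}]'
python3 - <<'E'
from h import *
p,M=pose(); c,s=np.cos(np.radians(-41.5)),np.sin(np.radians(-41.5))
print(p,M[:,2],'stand frame',np.array([[c,s],[-s,c]])@(p[:2]-[.622,-.395]))
im,d,m=snap('side')
cv2.imwrite('pics/c5.png',cv2.resize(im[20:200,190:390,::-1],None,fx=3,fy=3,interpolation=cv2.INTER_CUBIC))
E
```

```text
time: 31.0
position: [0.6601, -0.4476, 0.4483]
tool_rot: [1.172, 2.91, 0.07]
ft_force: [-1.4, -2.2, -5.3]
grip_width: 0.42
grip_force: 25.0
[ 0.6601 -0.4476  0.4483] [ 0.0196  0.0401 -0.999 ] stand frame [ 0.0634 -0.0142]
```

View pics/c5.png

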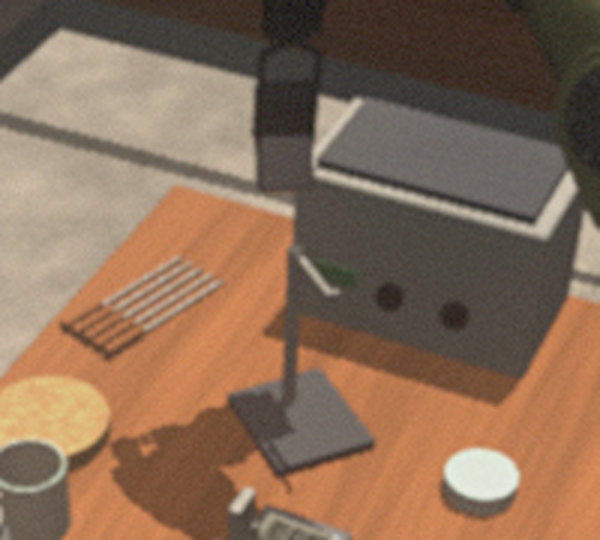

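```bash
python3 -m crank '[{"tx":0,"ty":0,"tz":30,"turn":0},{"tx":0,"ty":0,"tz":65,"turn":0},{"tx":0,"ty":0,"tz":100,"turn":0},{"tx":0,"ty":0,"tz":130,"turn":0},{"tx":0,"ty":0,"tz":130,"turn":0}]'
cat >> h.py <<'E'
def stand():
    p,M=pose(); c,s=np.cos(np.radians(-41.5)),np.sin(np.radians(-41.5))
    print('stand frame',np.array([[c,s],[-s,c]])@(p[:2]-[.622,-.395]),p,'zaxis',M[:,2],'yang',np.degrees(np.arctan2(M[1,1],M[0,1])))
E
python3 - <<'E'
from h import *
stand(); print(ctrl.get_state()['joint_positions'])
E
```

```text
time: 31.68
position: [0.657, -0.4446, 0.3184]
tool_rot: [-1.181, -2.908, -0.062]
ft_force: [-0.0, 0.3, -1.6]
grip_width: 0.417
grip_force: 25.0
stand frame [ 0.0591 -0.014 ] [ 0.657  -0.4446  0.3184] zaxis [ 0.0128  0.0376 -0.9992] yang 45.777402052932345
[ 0.731   0.6773 -0.3314  0.8091  0.1672  1.6864  1.2867]
```

```bash
python3 -m crank '[{"tx":0,"ty":14,"tz":0,"turn":0},{"tx":0,"ty":14,"tz":0,"turn":-0.5},{"tx":20,"ty":14,"tz":0,"turn":-0.5},{"tx":40,"ty":14,"tz":0,"turn":-0.5},{"tx":55,"ty":14,"tz":0,"turn":-0.5}]' 25 12
python3 - <<'E'
from h import *
stand()
im,d,m=snap('side')
cv2.imwrite('pics/c6.png',cv2.resize(im[50:200,190:340,::-1],None,fx=3,fy=3,interpolation=cv2.INTER_CUBIC))
E
```

```text
time: 32.3
position: [0.6304, -0.3957, 0.3254]
tool_rot: [1.113, 2.927, 0.061]
ft_force: [1.0, -0.6, -2.0]
grip_width: 0.42
grip_force: 11.9
stand frame [0.0067 0.005 ] [ 0.6304 -0.3957  0.3254] zaxis [ 0.0229  0.0331 -0.9992] yang 48.34184410338315
```

View pics/c6.png

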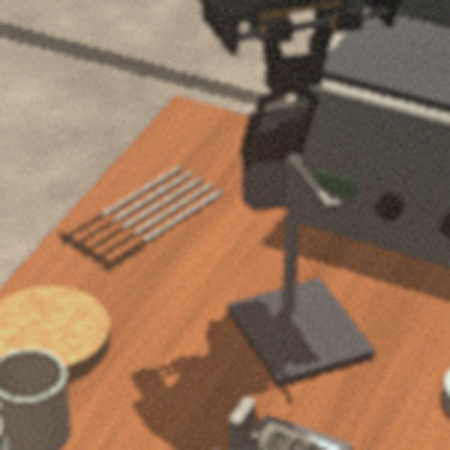

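```bash
python3 -m crank '[{"tx":10,"ty":-3,"tz":0,"turn":0},{"tx":20,"ty":-3,"tz":0,"turn":0},{"tx":30,"ty":-3,"tz":0,"turn":0},{"tx":35,"ty":-3,"tz":0,"turn":0},{"tx":35,"ty":-3,"tz":0,"turn":0}]'
python3 - <<'E'
from h import *
stand()
look('side','scanner','beam'); look('wrist','scanner','beam'); look('top','scanner','beam')
im,d,m=snap('side')
cv2.imwrite('pics/c7.png',cv2.resize(im[50:200,190:340,::-1],None,fx=3,fy=3,interpolation=cv2.INTER_CUBIC))
E
```

```text
time: 32.98
position: [0.6002, -0.376, 0.3228]
tool_rot: [1.118, 2.931, 0.061]
ft_force: [0.1, -0.3, -0.1]
grip_width: 0.414
grip_force: 12.0
stand frame [-0.029  -0.0002] [ 0.6002 -0.376   0.3228] zaxis [ 0.0178  0.0347 -0.9992] yang 48.230923444141204
side scanner [([0.6072, -0.3809, 0.2981], 0.89), ([0.2082, -0.411, 0.0235], 0.74), ([0.4179, 0.3415, -0.001], 0.64)]
side beam [([0.649, -0.4079, 0.1513], 0.97), ([0.1527, -0.2647, 0.0441], 0.57)]
wrist scanner [([0.2087, -0.4117, 0.0223], 0.97), ([0.6084, -0.3846, 0.2968], 0.73)]
wrist beam []
top scanner [([0.6062, -0.3818, 0.297], 0.52)]
top beam [([0.1503, -0.2622, 0.0498], 0.69), ([0.6548, -0.4118, 0.1527], 0.44), ([0.6194, -0.397, 0.0002], 0.42)]
```

View pics/c7.png

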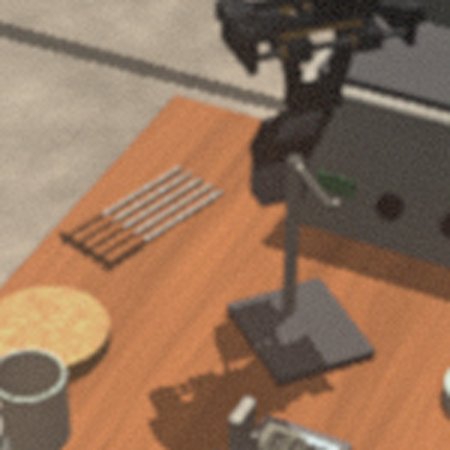

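```bash
python3 -m crank '[{"tx":2,"ty":0,"tz":0,"turn":0},{"tx":2,"ty":0,"tz":0,"turn":0}]' 25 55
python3 -m crank '[{"tx":-8,"ty":0,"tz":-5,"turn":0},{"tx":-8,"ty":0,"tz":-35,"turn":0},{"tx":-8,"ty":0,"tz":-70,"turn":0},{"tx":-8,"ty":0,"tz":-105,"turn":0},{"tx":-8,"ty":0,"tz":-130,"turn":0}]'
python3 - <<'E'
from h import *
stand()
look('side','scanner','beam','label','tray'); look('top','scanner','beam','label')
E
```

```text
time: 33.72
position: [0.5994, -0.3752, 0.3222]
tool_rot: [1.118, 2.929, 0.061]
ft_force: [2.6, -3.2, -2.8]
grip_width: 0.41
grip_force: 55.0
time: 34.35
position: [0.6025, -0.384, 0.4538]
tool_rot: [1.117, 2.932, 0.063]
ft_force: [0.5, -0.3, -2.2]
grip_width: 0.409
grip_force: 55.0
stand frame [-0.0219 -0.0047] [ 0.6025 -0.384   0.4538] zaxis [ 0.0175  0.0362 -0.9992] yang 48.27540952129139
side scanner [([0.6067, -0.3904, 0.4286], 0.91), ([0.209, -0.4113, 0.0224], 0.7), ([0.5045, -0.0402, 0.0011], 0.48)]
side beam [([0.1526, -0.2649, 0.0472], 0.98), ([0.6515, -0.4151, 0.2832], 0.68)]
side label [([0.5245, -0.1791, 0.0298], 0.97)]
side tray [([0.5021, -0.0401, 0.0013], 0.88), ([0.6228, -0.3908, -0.0086], 0.22)]
top scanner [([0.611, -0.3889, 0.4226], 0.54)]
top beam [([0.153, -0.2581, 0.0464], 0.68), ([0.6532, -0.42, 0.2763], 0.57)]
top label [([0.5288, -0.1758, 0.0296], 0.88)]
```

```bash
python3 - <<'E'
from h import *
plan((.4765,-.1435,.40,48.3),(.4765,-.1435,.288,48.3))
E
```

```text
tx 253.6 ty 93.9 tz 57.3 turn -0.01
tx -1.4 ty -4.2 tz 111.9 turn 0.00
```

```bash
python3 -m crank '[{"tx":40,"ty":14,"tz":0,"turn":0},{"tx":90,"ty":33,"tz":10,"turn":0},{"tx":145,"ty":54,"tz":25,"turn":0},{"tx":200,"ty":74,"tz":40,"turn":0},{"tx":245,"ty":90,"tz":55,"turn":0}]'
python3 -m crank '[{"tx":8,"ty":2,"tz":10,"turn":0},{"tx":8,"ty":1,"tz":40,"turn":0},{"tx":8,"ty":0,"tz":70,"turn":0},{"tx":8,"ty":0,"tz":85,"turn":0},{"tx":8,"ty":0,"tz":85,"turn":0}]'
python3 - <<'E'
from h import *
print(pose()[0])
look('side','scanner','beam','label','tray'); look('top','scanner','beam','label','tray')
look('wrist','scanner','beam','label')
im,d,m=snap('side')
cv2.imwrite('pics/c8.png',cv2.resize(im[100:300,190:390,::-1],None,fx=3,fy=3,interpolation=cv2.INTER_CUBIC))
E
```

```text
time: 35.42
position: [0.4793, -0.1499, 0.4023]
tool_rot: [1.116, 2.932, 0.061]
ft_force: [0.5, 1.2, -1.7]
grip_width: 0.407
grip_force: 55.0
time: 36.05
position: [0.4758, -0.1444, 0.3172]
tool_rot: [1.119, 2.933, 0.062]
ft_force: [0.8, -0.5, -2.0]
grip_width: 0.407
grip_force: 55.0
[ 0.4758 -0.1444  0.3172]
side scanner [([0.2088, -0.4112, 0.0221], 0.74), ([0.4836, -0.1485, 0.2917], 0.69), ([0.5476, -0.0022, 0.0051], 0.28)]
side beam [([0.1548, -0.2639, 0.0474], 0.91), ([0.5231, -0.1763, 0.1421], 0.87)]
side label [([0.526, -0.1764, 0.029], 0.85)]
side tray [([0.4993, -0.0404, 0.0013], 0.61)]
top scanner [([0.2087, -0.4026, 0.0238], 0.74), ([0.5836, -0.3659, 0.2156], 0.16)]
top beam [([0.1501, -0.259, 0.0467], 0.92)]
top label [([0.5273, -0.1767, 0.0282], 0.95)]
top tray [([0.498, -0.0426, 0.0006], 0.65)]
wrist scanner [([0.482, -0.151, 0.2929], 0.71), ([0.2086, -0.4119, 0.0231], 0.69)]
wrist beam [([0.5247, -0.1765, 0.1491], 0.89), ([0.152, -0.2624, 0.0491], 0.66)]
wrist label [([0.5227, -0.1753, 0.0312], 0.85)]
```

View pics/c8.png

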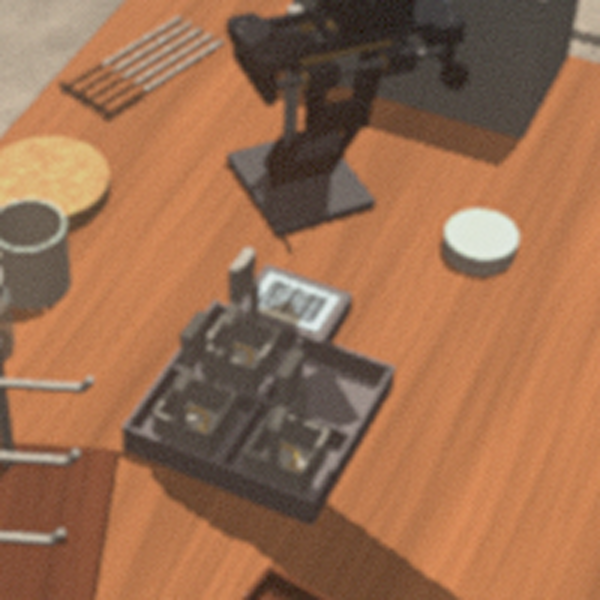

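```bash
python3 -m crank '[{"tx":-3,"ty":0,"tz":10,"turn":0},{"tx":-5,"ty":0,"tz":22,"turn":0},{"tx":-5,"ty":0,"tz":33,"turn":0},{"tx":-5,"ty":0,"tz":35,"turn":0},{"tx":-5,"ty":0,"tz":35,"turn":0}]'
for i in 1 2 3; do python3 -m crank '[{"tx":0,"ty":0,"tz":0,"turn":0},{"tx":0,"ty":0,"tz":0,"turn":0},{"tx":0,"ty":0,"tz":0,"turn":0},{"tx":0,"ty":0,"tz":0,"turn":0},{"tx":0,"ty":0,"tz":0,"turn":0}]' | head -2; done
python3 - <<'E'
from h import *
print(pose()[0])
look('side','scanner','beam','label'); look('top','label','beam')
look('wrist','scanner','beam','label')
E
```

```text
time: 37.42
position: [0.4806, -0.1461, 0.2829]
tool_rot: [1.118, 2.932, 0.062]
ft_force: [-0.5, -0.4, -1.7]
grip_width: 0.408
grip_force: 55.0
time: 38.05
position: [0.4806, -0.1462, 0.2831]
time: 38.67
position: [0.4806, -0.1462, 0.2831]
time: 39.3
position: [0.4806, -0.1462, 0.2831]
[ 0.4806 -0.1462  0.2831]
side scanner [([0.2085, -0.4098, 0.0211], 0.73), ([0.5882, -0.3648, 0.2217], 0.62), ([0.4839, -0.1493, 0.259], 0.58)]
side beam [([0.1525, -0.2617, 0.0475], 0.7), ([0.5264, -0.1791, 0.1126], 0.64)]
side label [([0.5261, -0.1776, 0.0291], 0.59), ([0.7724, 0.1, 0.0023], 0.26)]
top label [([0.527, -0.1774, 0.0271], 0.75), ([0.4152, 0.3437, -0.002], 0.61), ([0.6226, -0.3965, 0.0], 0.4)]
top beam [([0.1536, -0.2606, 0.0481], 0.57)]
wrist scanner [([0.2091, -0.411, 0.0231], 0.78), ([0.487, -0.154, 0.2584], 0.76), ([0.5312, -0.18, 0.1144], 0.73)]
wrist beam [([0.1523, -0.262, 0.0475], 0.67), ([0.5289, -0.1784, 0.1152], 0.61)]
wrist label [([0.6214, 0.2729, 0.0009], 0.66), ([0.5263, -0.177, 0.0331], 0.57)]
```

```bash
python3 - <<'E'
from h import *
plan((.48,-.147,.35,48.4),(.502,-.289,.32,48.4),(.502,-.289,.268,48.4))
E
```

```text
tx 0.6 ty 1.5 tz -66.9 turn -0.03
tx -111.0 ty -92.7 tz 25.4 turn 0.00
tx -0.5 ty -2.0 tz 52.0 turn -0.00
```

```bash
python3 -m crank '[{"tx":0,"ty":0,"tz":-20,"turn":0},{"tx":0,"ty":0,"tz":-50,"turn":0},{"tx":0,"ty":0,"tz":-67,"turn":0}]'
python3 -m crank '[{"tx":-25,"ty":-21,"tz":0,"turn":0},{"tx":-55,"ty":-46,"tz":5,"turn":0},{"tx":-85,"ty":-71,"tz":15,"turn":0},{"tx":-111,"ty":-94,"tz":45,"turn":0},{"tx":-111,"ty":-94,"tz":75,"turn":0}]'
python3 - <<'E'
from h import *
stand(); look('side','scanner','hook_seat'); look('wrist','scanner','hook_seat'); look('top','scanner','hook_seat','stand','basket0')
E
```

```text
time: 40.22
position: [0.4799, -0.1487, 0.3516]
tool_rot: [1.117, 2.929, 0.061]
ft_force: [-0.4, -0.7, -2.2]
grip_width: 0.409
grip_force: 55.0
time: 40.85
position: [0.5, -0.2938, 0.2684]
tool_rot: [1.126, 2.929, 0.06]
ft_force: [0.2, 1.1, -2.2]
grip_width: 0.409
grip_force: 55.0
stand frame [-0.1584 -0.0051] [ 0.5    -0.2938  0.2684] zaxis [ 0.0165  0.0347 -0.9993] yang 47.93176597928753
side scanner [([0.508, -0.2995, 0.2457], 0.8), ([0.2068, -0.4104, 0.024], 0.8)]
side hook_seat [([0.586, -0.3618, 0.222], 0.85)]
wrist scanner [([0.2075, -0.4114, 0.0198], 0.93), ([0.5061, -0.2946, 0.2418], 0.66)]
wrist hook_seat []
top scanner [([0.2103, -0.4037, 0.0245], 0.63), ([0.5428, 0.007, 0.0073], 0.22)]
top hook_seat [([0.5856, -0.3667, 0.2179], 0.8)]
top stand [([0.6244, -0.3959, 0.0011], 0.76)]
top basket0 [([0.5419, -0.0918, 0.0051], 0.83), ([0.4473, 0.0039, 0.0022], 0.55), ([0.5442, 0.0041, 0.0064], 0.54)]
```

```bash
python3 -m crank '[{"tx":-20,"ty":4,"tz":0,"turn":0},{"tx":-40,"ty":4,"tz":0,"turn":0},{"tx":-55,"ty":4,"tz":0,"turn":0}]'
python3 -m crank '[{"tx":-8,"ty":0,"tz":0,"turn":0},{"tx":-18,"ty":0,"tz":0,"turn":0},{"tx":-28,"ty":0,"tz":0,"turn":0},{"tx":-38,"ty":0,"tz":0,"turn":0},{"tx":-48,"ty":0,"tz":0,"turn":0}]' 25 12
python3 - <<'E'
from h import *
stand(); look('side','scanner','beam')
im,d,m=snap('side')
cv2.imwrite('pics/c9.png',cv2.resize(im[60:200,210:370,::-1],None,fx=4,fy=4,interpolation=cv2.INTER_CUBIC))
E
```

```text
time: 41.78
position: [0.545, -0.3237, 0.2698]
tool_rot: [1.118, 2.932, 0.062]
ft_force: [-1.0, 0.0, -2.2]
grip_width: 0.406
grip_force: 55.0
time: 42.4
position: [0.581, -0.3558, 0.2696]
tool_rot: [1.118, 2.931, 0.062]
ft_force: [-1.2, 0.1, -1.1]
grip_width: 0.412
grip_force: 12.0
stand frame [-0.0567  0.0022] [ 0.581  -0.3558  0.2696] zaxis [ 0.0177  0.0352 -0.9992] yang 48.24617743447126
side scanner [([0.5882, -0.358, 0.2452], 0.91), ([0.2088, -0.4084, 0.0182], 0.76)]
side beam [([0.1573, -0.2622, 0.0478], 0.86), ([0.5944, -0.3584, 0.086], 0.73), ([0.5423, -0.0914, 0.0073], 0.36)]
```

View pics/c9.png

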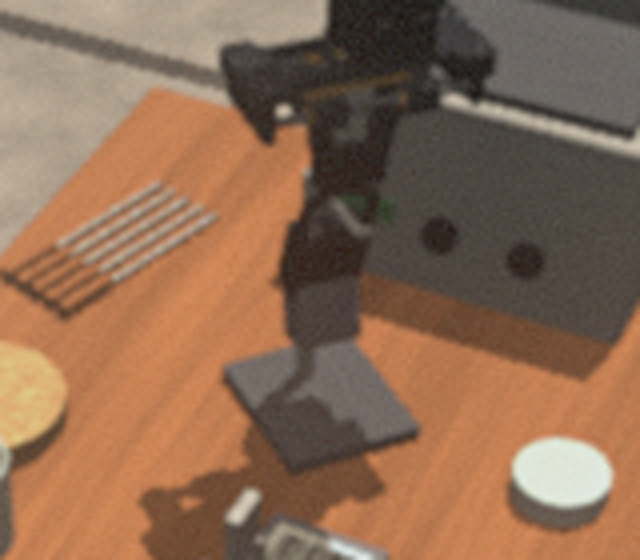

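```bash
python3 -m crank '[{"tx":0,"ty":-2,"tz":0,"turn":0},{"tx":3,"ty":-2,"tz":6,"turn":0},{"tx":3,"ty":-2,"tz":12,"turn":0},{"tx":3,"ty":-2,"tz":18,"turn":0},{"tx":3,"ty":-2,"tz":22,"turn":0}]' 25 5
python3 -m crank '[{"tx":0,"ty":0,"tz":1,"turn":0},{"tx":0,"ty":0,"tz":3,"turn":0},{"tx":0,"ty":0,"tz":3,"turn":0},{"tx":0,"ty":0,"tz":3,"turn":0}]' 25 3
python3 - <<'E'
from h import *
stand(); look('side','scanner','beam');look('top','scanner','beam')
E
```

```text
time: 43.22
position: [0.5774, -0.3542, 0.2475]
tool_rot: [1.118, 2.931, 0.061]
ft_force: [-0.3, 0.9, 5.3]
grip_width: 0.414
grip_force: 5.0
time: 43.72
position: [0.5778, -0.3546, 0.2452]
tool_rot: [1.117, 2.929, 0.061]
ft_force: [0.5, -1.7, 4.0]
grip_width: 0.414
grip_force: 3.0
stand frame [-0.0599  0.001 ] [ 0.5778 -0.3546  0.2452] zaxis [ 0.0191  0.0341 -0.9992] yang 48.231203108855475
side scanner [([0.5801, -0.3543, 0.2208], 0.98), ([0.2063, -0.4093, 0.0253], 0.78), ([0.3708, 0.173, -0.0021], 0.69), ([0.5033, -0.0389, 0.0025], 0.51)]
side beam [([0.578, -0.3431, 0.0645], 0.96), ([0.1535, -0.2616, 0.0444], 0.75)]
top scanner [([0.5825, -0.3573, 0.2203], 0.8)]
top beam [([0.5756, -0.3474, 0.0667], 0.63), ([0.1531, -0.2605, 0.0465], 0.42), ([0.4489, 0.0048, 0.0032], 0.36), ([0.5864, -0.3653, 0.2158], 0.28)]
```

```bash
python3 -m crank '[{"tx":0,"ty":0,"tz":0,"turn":0},{"tx":0,"ty":0,"tz":0,"turn":0},{"tx":0,"ty":0,"tz":0,"turn":0},{"tx":0,"ty":0,"tz":0,"turn":0}]' 70
python3 -m crank '[{"tx":0,"ty":0,"tz":-15,"turn":0},{"tx":0,"ty":0,"tz":-40,"turn":0},{"tx":0,"ty":0,"tz":-80,"turn":0},{"tx":0,"ty":0,"tz":-120,"turn":0},{"tx":30,"ty":0,"tz":-160,"turn":0}]'
python3 -m crank '[{"tx":50,"ty":0,"tz":0,"turn":0},{"tx":100,"ty":0,"tz":0,"turn":0},{"tx":100,"ty":0,"tz":0,"turn":0},{"tx":100,"ty":0,"tz":0,"turn":0}]'
python3 - <<'E'
from h import *
stand(); look('side','scanner','beam','basket0','tray','label');look('top','scanner','beam','basket0')
im,d,m=snap('side')
cv2.imwrite('pics/c10.png',cv2.resize(im[60:320,180:380,::-1],None,fx=2.3,fy=2.3,interpolation=cv2.INTER_CUBIC))
E
```

```text
time: 44.52
position: [0.5773, -0.3538, 0.2441]
tool_rot: [1.118, 2.932, 0.062]
ft_force: [-0.5, 0.2, -0.8]
grip_width: 0.763
grip_force: 0.0
time: 45.15
position: [0.5523, -0.3406, 0.4059]
tool_rot: [1.119, 2.93, 0.062]
ft_force: [0.7, 0.1, 0.4]
grip_width: 0.803
grip_force: 0.0
time: 45.65
position: [0.4779, -0.2736, 0.4069]
tool_rot: [1.117, 2.929, 0.06]
ft_force: [0.5, -1.2, 0.3]
grip_width: 0.803
grip_force: 0.0
stand frame [-0.1884 -0.0046] [ 0.4779 -0.2736  0.4069] zaxis [ 0.0195  0.0335 -0.9992] yang 48.23059052795193
side scanner [([0.209, -0.4103, 0.0223], 0.83), ([0.5792, -0.3567, 0.2193], 0.59)]
side beam [([0.1546, -0.2632, 0.0484], 0.73), ([0.5624, -0.3517, 0.0657], 0.69)]
side basket0 [([0.5448, -0.0953, 0.0051], 0.69), ([0.5471, 0.0009, 0.0009], 0.66), ([0.4435, 0.009, 0.0003], 0.61), ([0.5796, -0.354, 0.2201], 0.42), ([0.7729, 0.1007, 0.0002], 0.2)]
side tray [([0.5018, -0.0414, 0.0034], 0.82)]
side label [([0.5248, -0.1741, 0.0328], 0.81)]
top scanner [([0.5789, -0.3544, 0.2182], 0.48), ([0.6209, -0.3948, 0.0013], 0.47)]
top beam [([0.5559, -0.335, 0.0706], 0.81)]
top basket0 [([0.5441, -0.0927, 0.0074], 0.8), ([0.4494, 0.008, 0.0055], 0.7), ([0.5428, 0.0046, 0.0044], 0.53)]
```

View pics/c10.png

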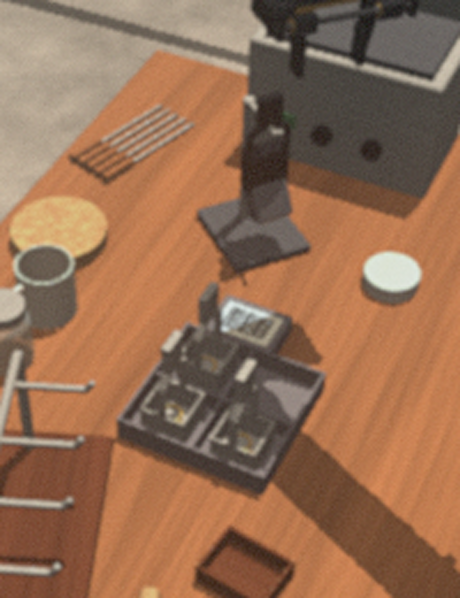

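```bash
for i in 1 2 3 4; do python3 -m crank '[{"tx":0,"ty":0,"tz":0,"turn":0},{"tx":0,"ty":0,"tz":0,"turn":0},{"tx":0,"ty":0,"tz":0,"turn":0},{"tx":0,"ty":0,"tz":0,"turn":0},{"tx":0,"ty":0,"tz":0,"turn":0}]' | head -1; done
python3 - <<'E'
from h import *
look('side','scanner','beam');look('top','scanner','beam')
print(ctrl.close_job())
E
```

```text
time: 46.82
time: 47.45
time: 48.08
time: 48.7
side scanner [([0.2092, -0.4117, 0.0233], 0.75), ([0.5784, -0.3563, 0.2213], 0.59), ([0.7891, -0.1066, -0.0005], 0.42)]
side beam [([0.5557, -0.3423, 0.0676], 0.91), ([0.1568, -0.2657, 0.0465], 0.81), ([0.5032, -0.0416, -0.0003], 0.22)]
top scanner [([0.5821, -0.3559, 0.2198], 0.68)]
top beam [([0.5564, -0.3473, 0.0678], 0.46)]
the job is handed in; nothing more can be done
None
```

I've handed the job in. By my last measurements the three baskets stand in the tray, and the scanner was held about 85 mm over the label for about 2 s and now hangs on its hook, but the hand-in returned no verdict.

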